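Swing the bench magnifier over the round sorting dish

ROBOT

A 6-joint arm with a two-finger parallel gripper is mounted at the origin on the work surface. World frame = base frame: x ahead of the robot, y to its left, z up, the work surface at z = 0. Lengths are in m, angles in degrees, forces in N, time in s.
With the tool pointing down it reaches from about 0.375 to 0.9 m from the base axis. Payload 3.1 kg.
Tool frame: the origin (TCP) lies at the very end of the fingers, on their centre line; the grasp point (between the pads) lies bot.grip_point_offset behind it (bot.grip_point_offset is the distance from the TCP to the grasp point, in m); z points along the fingers, y is the line along which they close (so a half turn about z gives the same grasp; the last joint's range is limited). The gripper opens to 87 mm and grips with 3 to 60 N. Pads are 19 mm wide; open, the fingers measure 117 mm over their backs; the gripper's body (75 mm by 190 mm) begins 51 mm behind the grasp point.
Start: joints at [66.434, 30.224, 82.088, -0, 67.689, -10.227], TCP at [0.144, 0.608, 0.223] pointing down, gripper open.
Joint ranges: [-176.69, 176.69], [-43.24, 126.21], [12.49, 139.97], [-82, 262], [0, 151.66], [-163.58, 163.58]. Speed limits (degrees/s): [159.86, 159.86, 180, 180, 180, 180].

INTERFACE

Orientations are given as a 3x3 rotation matrix whose columns are the frame's x, y, z axes.
In Python, from rig import bot, viewer, ticket gives the robot as it stands.
- The arm moves only by the tool servo_tool, never from a script. Its argument "targets" is a list of rows, each an object with "offset": the shift along the tool's x, y, z in m, a list of three; "dr": the turn, a rotation vector about the tool's x, y, z in degrees, a list of three. In form: [{"offset": [x, y, z], "dr": [ax, ay, az]}, ...]. A call has 1 to 20 rows; each row is the pose to reach, as a shift and turn from the pose commanded when the call began, along the tool's axes at that moment; what a row does not reach only later rows make up. A row lasts 1/12 s, in which the tool goes at most 41.7 mm and 7.16 degrees, less where a joint would pass 70% of its speed; a pose out of reach is approached as far as the arm can. A call with a gripper value outside its range is refused whole. "gripper" is the gripper command: -1 is fully open, 1 is shut, values between are in proportion, set as the call begins (left out, the last holds). The fingers move at their own pace and stop on an object; the grip force is fixed at half the most. Time passes only in rows, so rows that repeat a pose let the fingers close. It gives the time, the measured TCP pose, the force, the opening and the grip force at its end, in the units of the state.
- bot.read_state(): the state, without advancing time (a new reading comes with each control period).
- viewer.capture(name): name is "scene" or "top"; returns a dict with "color" (400x640x3 uint8, red, green, blue), "camera_matrix" (3x3 intrinsics, pixels), "R" (3x3) and "t" (3): a world point X has camera coordinates R X + t. Camera axes: x right, y down, z forward; pixel columns grow to the right and rows downward; lengths in m; the calibration is good to about 2 mm. A picture is of the moment at which its call begins. There is no depth.
- ticket.hand_in(): hands the job in; it is judged then, once.
The state is a dict: "time_s": time; "joint_positions": joint angles; "qvel": joint speeds; "tau": joint torques, N m; "position": TCP position; "tcp_rot": TCP orientation; "force": force on the tool from outside, world axes, zero at the start; "moment": the same for the moment, N m; "opening": opening from 0.0 (shut) to 1.0 (fully open); "grasp_force": force on a finger pad.
Only numpy, scipy, OpenCV 4.12 (cv2) and the standard library are available. Lean on these libraries where they do the work, as an engineer would, in place of code of your own. Each camera call takes 0.05 s, during which the arm holds its last target. There are 200 camera calls.

TASK

Swing the bench magnifier round until its lens is centred above the round sorting dish, so that the whole dish is seen through the lens from straight above. Push the magnifier's two jointed arms sideways with a finger; do not pinch them and do not touch the lens or its rim. Leave both dishes, the bead jar and the pliers where they are, and finish clear of everything.

Things in the scene. Friction and masses are not known exactly. Their poses are not given: they have to be found in the camera images.
- post_axis (a point): Axis of the magnifier's steel post (22 mm thick, on a round white foot 156 mm across, fixed to the table), at mid-height of the upper arm, 151 mm above the table. The upper arm swings level round it. A black knob 31 mm across tops it, 179 mm above the table. The upper arm at angle 0 points along this point's minus x (roughly to the robot).
- elbow_axis (a point): Upright axis of the elbow, 200 mm from the post axis, where the lens arm is hinged on top of the end of the upper arm; point 175 mm above the table (mid-height of the lens arm). A black knob 31 mm across tops it, 203 mm above the table.
- upper_arm (a joint): Angle of the upper arm about the post, rad, positive counter-clockwise from above, stops at -1.7 and 1.7. Two white upright flat bars, 24 mm over both outer faces, 142 to 160 mm above the table, from post axis to elbow axis. Stiff friction, 1 N m (about 8 N at 130 mm from the post); stays where left. The lens arm rides along with it.
- lens_arm (a joint): Angle of the lens arm to the upper arm, rad, 0 = in line, stretched out, positive counter-clockwise from above, stops -2.5, 2.5. Two white upright flat bars, 24 mm over all, 166 to 184 mm above the table; lens centre 230 mm from the elbow axis. Friction 0.12 N m; stays where left. Pushed slowly 80 mm or more from the elbow, it barely shifts the upper arm.
- lens: The round magnifying lens; origin at its centre, 175 mm above the table. Clear glass 112 mm across in a white rim 132 mm across, from 164 to 186 mm above the table. A dark bracket joins it to the lens arm and ends 78 mm from the lens centre. Not to be touched.
- upper_arm_left: One of the two bars of the upper arm (5 x 18 x 200 mm); origin on the post axis, 151 mm above the table; x axis points from the elbow back to the post, the bar lies 9.5 mm to the -y side. Pressing both bars of an arm at once counts as pinching.
- upper_arm_right: The other bar of the upper arm, same origin and axes, 9.5 mm to the +y side.
- lens_arm_left: One of the two bars of the lens arm (5 x 18 x 168 mm); origin on the elbow axis, 175 mm above the table; x axis points from the lens back to the elbow, the bar lies 9.5 mm to the -y side.
- lens_arm_right: The other bar of the lens arm, same origin and axes, 9.5 mm to the +y side.
- round_dish: The dish to be looked at: round shallow white porcelain sorting dish, 70 mm across, 14 mm high, with a few pearls in it; loose, 120 g; origin at the centre of its underside, on the table.
- square_dish: Another white porcelain dish, square, 64 x 64 x 14 mm, with a few pearls; loose; origin at the centre of its underside. Not the one wanted; it may stand in either place.
- bead_jar: Round jar of turquoise beads with a metal lid, 54 mm across, 70 mm high; loose, stands upright; origin at the centre of its underside.
- pliers: Small jewellery pliers with lilac handles lying flat, 150 mm long, 14 mm thick; loose; origin under the joint pin; jaws along +x.
There are look-alikes about, which are no part of the job. Leave any brown, turquoise or yellow look-alike of the round_dish alone.

How it is judged:
By the outcome, as a careful person would: the job done as asked, in the order asked, and still so for the second after the job is handed in, with the robot touching nothing.
It also fails if it takes over 72 s, if anything falls off the work surface, if the arm or the gripper's body presses on something with over 40 N, if the wrist force passes 120 N, or if a joint passes its speed limit or range.

## Working session

There is one attempt and no reset: what is moved stays moved. The work goes in short steps, Python scripts to look and compute and a tool call to move; the robot and the scene stay as the last step left them, time stands still between calls to the robot, and variables do not carry over. Pictures are saved under pics/ and viewed, at most 10 in all, crops included, and the job is handed in when it is done.

Besides the shell and the picture viewer there is one more tool, called after "Request:" as a command line: name --argument value ..., lists and objects as JSON in quotes. servo_tool: Moves the arm, as the interface text tells. Its arguments: {"type":"object","properties":{"targets":{"type":"array"},"gripper":{"type":"number"}},"required":["targets"]}

```bash
mkdir -p pics
python3 - <<'E'
from rig import bot, viewer
import cv2,numpy as np
s=bot.read_state();print(s['time_s'],s['position'],s['tcp_rot'],s['opening'],bot.grip_point_offset)
for n in("top","scene"):
    c=viewer.capture(n);cv2.imwrite(f"pics/{n}0.png",c["color"][:,:,::-1]);np.savez(f"{n}.npz",**{k:c[k] for k in("camera_matrix","R","t")})
    print(c["camera_matrix"],c["R"],c["t"])
E
```

```text
0.0 [0.1438602  0.60745674 0.22157099] [[-9.73025495e-01  2.30696010e-01 -8.58928634e-04]
 [ 2.30697306e-01  9.73023505e-01 -2.00288879e-03]
 [ 3.73699297e-04 -2.14701438e-03 -9.99997625e-01]] 0.9995351331455128 0.0187
[[398.37283233   0.         319.82123158]
 [  0.         398.37283233 193.12839712]
 [  0.           0.           1.        ]] [[-0.03045055 -0.99947878 -0.01072068]
 [-0.99260415  0.03149864 -0.11723837]
 [ 0.11751495  0.00707141 -0.99304594]] [0.05446135 0.57893014 0.97107305]
[[449.46990613   0.         313.42425543]
 [  0.         449.46990613 196.20398703]
 [  0.           0.           1.        ]] [[-0.2631869   0.96466398  0.01249261]
 [ 0.73308781  0.20839081 -0.64742222]
 [-0.62714824 -0.16123487 -0.76202913]] [ 0.11831307 -0.35244027  1.52857627]
```

View pics/top0.png

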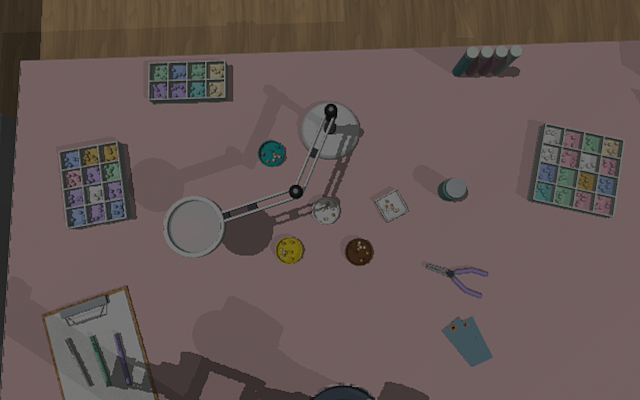

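View pics/scene0.png

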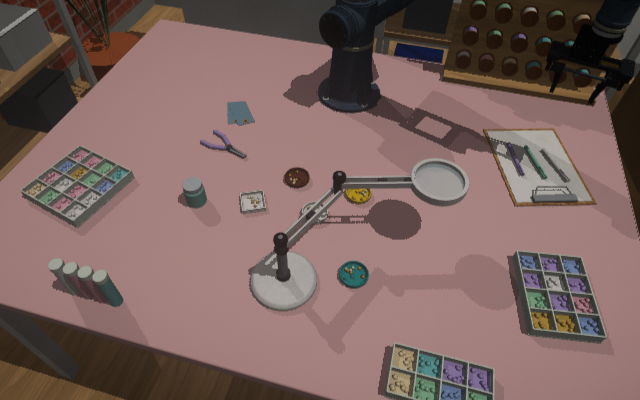

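Top view: post knob (331,110), elbow knob (296,191), lens (194,226), round white dish (326,210), square dish (391,205), jar (453,188), pliers around (455,275). The scene view agrees with this.

```bash
cat > h.py <<'E'
import numpy as np,cv2
def cam(n): 
    d=np.load(f"{n}.npz");return d["camera_matrix"],d["R"],d["t"]
def ray(n,px,z):
    K,R,t=cam(n);o=-R.T@t;d=R.T@np.linalg.solve(K,[*px,1.]);return o+d*(z-o[2])/d[2]
def proj(n,X):
    K,R,t=cam(n);p=K@(R@np.asarray(X)+t);return p[:2]/p[2]
E
python3 - <<'E'
from h import *
for nm,px,z in[("post",(331,110),.179),("foot",(329,130),.005),("elbow",(296,191),.203),("lens",(194,226),.18),("dish",(326,210),.012),("square",(391,205.5),.012),("jar",(455,187),.07),("pliers",(452,273),.014),("brown",(359,252),.012),("yellow",(289,250),.012)]:print(nm,ray("top",px,z).round(4))
for nm,px,z in[("post",(281,240),.179),("elbow",(340,176),.203),("lens",(440,181),.18),("dish",(314,213),.012)]:print("s",nm,ray("scene",px,z).round(4))
im=cv2.imread("pics/top0.png");cv2.imwrite("pics/c.png",cv2.resize(im[90:270,150:420],None,fx=2.9,fy=2.9,interpolation=cv2.INTER_CUBIC))
E
```

```text
post [0.7475 0.0051 0.179 ]
foot [0.7512 0.0072 0.005 ]
elbow [0.5665 0.0851 0.203 ]
lens [0.5008 0.307  0.18  ]
dish [0.5389 0.0221 0.012 ]
square [ 0.5452 -0.145   0.012 ]
jar [ 0.5807 -0.2925  0.07  ]
pliers [ 0.3707 -0.2885  0.014 ]
brown [ 0.4297 -0.058   0.012 ]
yellow [0.4401 0.1193 0.012 ]
s post [0.7568 0.0131 0.179 ]
s elbow [0.5725 0.0922 0.203 ]
s lens [0.5038 0.3118 0.18  ]
s dish [0.5435 0.027  0.012 ]
```

View pics/c.png

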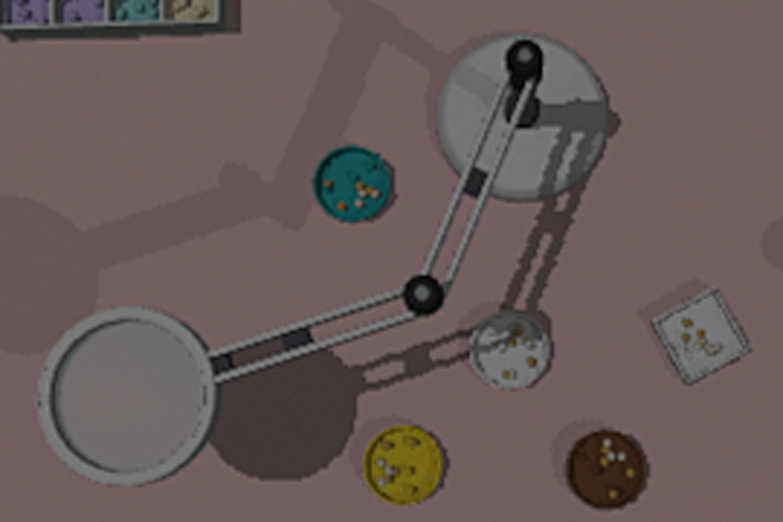

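```bash
cat >> h.py <<'E'
def rows(wps):  # world waypoints (x,y,z,yaw of tool -y in deg) -> tool-frame shifts from the present pose
    from rig import bot
    s=bot.read_state();R=np.array(s["tcp_rot"]);p=np.array(s["position"])
    y0=np.degrees(np.arctan2(-R[1,1],-R[0,1]))
    print("t",s["time_s"],"p",p.round(4),"yaw",round(y0%360,1),"F",np.round(s["force"],1),"j",np.round(s["joint_positions"]))
    for w in wps:
        d=R.T@(np.array(w[:3])-p);a=-((w[3]-y0+180)%360-180)
        print('{"offset":[%.3f,%.3f,%.3f],"dr":[0,0,%.1f]}'%(*d,a),end=",")
    print()
P=np.array([.7485,.0075])
def U(a): return np.array([np.cos(np.radians(a)),np.sin(np.radians(a))])
def upper(a,r=.13,gap=.027,z=.148): # finger behind upper arm at direction a
    return [*(P+r*U(a)+gap*U(a-90)),z,a+90]
E
python3 -c "
from h import *
a=upper(156.2,gap=.05,z=.245);print(a);rows([a,upper(156.2,gap=.05)])"
```

```text
[np.float64(0.6497325079971423), np.float64(0.10570887191830194), 0.245, 246.2]
t 0.1 p [0.1439 0.6075 0.2216] yaw 256.7 F [-0.6 -0.7  0.2] j [ 66.  30.  82.  -0.  68. -10.]
{"offset":[-0.608,-0.372,-0.023],"dr":[0,0,10.5]},{"offset":[-0.608,-0.371,0.074],"dr":[0,0,10.5]},
```

Request:
servo_tool --targets '[{"offset":[0,0,-0.025],"dr":[0,0,0]},{"offset":[-0.033,-0.02,-0.025],"dr":[0,0,1]},{"offset":[-0.066,-0.04,-0.025],"dr":[0,0,2]},{"offset":[-0.1,-0.061,-0.025],"dr":[0,0,3]},{"offset":[-0.134,-0.082,-0.025],"dr":[0,0,4]},{"offset":[-0.168,-0.103,-0.025],"dr":[0,0,5]},{"offset":[-0.202,-0.124,-0.025],"dr":[0,0,6]},{"offset":[-0.236,-0.145,-0.025],"dr":[0,0,7]},{"offset":[-0.27,-0.166,-0.025],"dr":[0,0,8]},{"offset":[-0.304,-0.187,-0.025],"dr":[0,0,9]},{"offset":[-0.338,-0.208,-0.025],"dr":[0,0,10]},{"offset":[-0.372,-0.229,-0.025],"dr":[0,0,10.5]},{"offset":[-0.406,-0.25,-0.025],"dr":[0,0,10.5]},{"offset":[-0.44,-0.271,-0.025],"dr":[0,0,10.5]},{"offset":[-0.474,-0.292,-0.025],"dr":[0,0,10.5]},{"offset":[-0.508,-0.312,-0.025],"dr":[0,0,10.5]},{"offset":[-0.542,-0.332,-0.025],"dr":[0,0,10.5]},{"offset":[-0.576,-0.352,-0.025],"dr":[0,0,10.5]},{"offset":[-0.608,-0.372,-0.025],"dr":[0,0,10.5]},{"offset":[-0.608,-0.372,-0.025],"dr":[0,0,10.5]}]' --gripper 1

```text
time_s: 1.77
position: [0.6553, 0.0996, 0.2468]
tcp_rot: [[-0.912, 0.41, 0.005], [0.409, 0.912, -0.003], [-0.006, -0.001, -1.0]]
force: [0.8, 0.7, -0.1]
opening: 0.005
grasp_force: 0.0
```

Run:
```python
from h import *
from rig import viewer
cv2.imwrite("pics/s1.png",viewer.capture("scene")["color"][:,:,::-1])
rows([upper(156.2,gap=.05)])
```

```text
t 1.8167 p [0.6523 0.1024 0.2465] yaw 245.9 F [-0.3  1.1  0.2] j [ -1.  32.  75.  -0.  73. -67.]
{"offset":[0.004,0.002,0.098],"dr":[0,0,-0.3]},
```

View pics/s1.png

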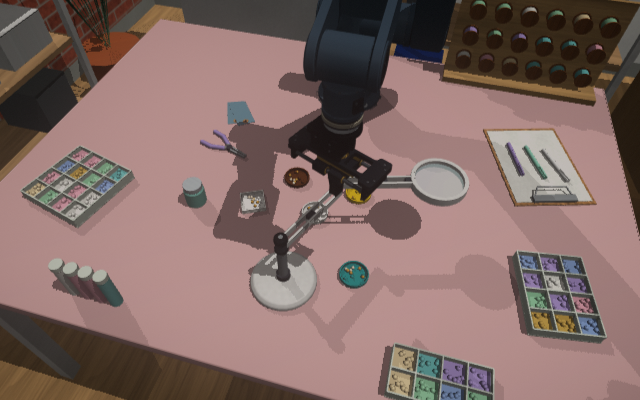

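The closed gripper hangs above the gap beside the upper arm, and nothing has moved. I'll turn it −90° so that joint 6 keeps its range during the sweep.

```bash
sed -i 's/gap=.027,z=.148/gap=.023,z=.149/;s/z,a+90\]/z,a]/' h.py; python3 -c "
from h import *
rows([upper(156.2,gap=.045,z=.24),upper(156.2,gap=.045)])"
```

```text
t 1.8167 p [0.6523 0.1024 0.2465] yaw 245.9 F [-0.3  1.1  0.2] j [ -1.  32.  75.  -0.  73. -67.]
{"offset":[0.004,-0.003,0.006],"dr":[0,0,89.7]},{"offset":[0.004,-0.003,0.097],"dr":[0,0,89.7]},
```

Request:
servo_tool --targets '[{"offset":[0.004,-0.003,0.006],"dr":[0,0,7]},{"offset":[0.004,-0.003,0.006],"dr":[0,0,14]},{"offset":[0.004,-0.003,0.006],"dr":[0,0,21]},{"offset":[0.004,-0.003,0.006],"dr":[0,0,28]},{"offset":[0.004,-0.003,0.006],"dr":[0,0,35]},{"offset":[0.004,-0.003,0.006],"dr":[0,0,42]},{"offset":[0.004,-0.003,0.006],"dr":[0,0,49]},{"offset":[0.004,-0.003,0.006],"dr":[0,0,56]},{"offset":[0.004,-0.003,0.006],"dr":[0,0,63]},{"offset":[0.004,-0.003,0.006],"dr":[0,0,70]},{"offset":[0.004,-0.003,0.006],"dr":[0,0,77]},{"offset":[0.004,-0.003,0.006],"dr":[0,0,84]},{"offset":[0.004,-0.003,0.006],"dr":[0,0,90]},{"offset":[0.004,-0.003,0.03],"dr":[0,0,90]},{"offset":[0.004,-0.003,0.05],"dr":[0,0,90]},{"offset":[0.004,-0.003,0.07],"dr":[0,0,90]},{"offset":[0.004,-0.003,0.085],"dr":[0,0,90]},{"offset":[0.004,-0.003,0.097],"dr":[0,0,90]},{"offset":[0.004,-0.003,0.097],"dr":[0,0,90]}]'

```text
time_s: 3.4
position: [0.6421, 0.1056, 0.1474]
tcp_rot: [[0.403, 0.915, -0.007], [0.915, -0.403, 0.0], [-0.003, -0.006, -1.0]]
force: [-0.3, -0.3, -0.3]
opening: 0.008
grasp_force: 0.0
```

```bash
python3 -c "
from h import *
rows([upper(156.2,gap=.03)]+[upper(a) for a in np.arange(156,200,2.6)])"
```

```text
t 3.4 p [0.6421 0.1056 0.1474] yaw 156.2 F [-0.3 -0.3 -0.3] j [-0. 37. 82.  0. 61. 23.]
{"offset":[-0.017,0.007,-0.002],"dr":[0,0,0.0]},{"offset":[-0.023,0.007,-0.002],"dr":[0,0,0.2]},{"offset":[-0.029,0.006,-0.002],"dr":[0,0,-2.4]},{"offset":[-0.035,0.005,-0.002],"dr":[0,0,-5.0]},{"offset":[-0.041,0.005,-0.001],"dr":[0,0,-7.6]},{"offset":[-0.047,0.005,-0.001],"dr":[0,0,-10.2]},{"offset":[-0.053,0.005,-0.001],"dr":[0,0,-12.8]},{"offset":[-0.059,0.005,-0.001],"dr":[0,0,-15.4]},{"offset":[-0.065,0.006,-0.001],"dr":[0,0,-18.0]},{"offset":[-0.071,0.007,-0.001],"dr":[0,0,-20.6]},{"offset":[-0.077,0.008,-0.001],"dr":[0,0,-23.2]},{"offset":[-0.083,0.010,-0.001],"dr":[0,0,-25.8]},{"offset":[-0.088,0.012,-0.001],"dr":[0,0,-28.4]},{"offset":[-0.094,0.014,-0.001],"dr":[0,0,-31.0]},{"offset":[-0.100,0.016,-0.001],"dr":[0,0,-33.6]},{"offset":[-0.105,0.018,-0.001],"dr":[0,0,-36.2]},{"offset":[-0.110,0.021,-0.001],"dr":[0,0,-38.8]},{"offset":[-0.116,0.024,-0.001],"dr":[0,0,-41.4]},
```

Request:
servo_tool --targets '[{"offset":[-0.01,0.007,-0.001],"dr":[0,0,0]},{"offset":[-0.017,0.007,-0.001],"dr":[0,0,0]},{"offset":[-0.023,0.007,-0.001],"dr":[0,0,0]},{"offset":[-0.029,0.006,-0.001],"dr":[0,0,-2.4]},{"offset":[-0.035,0.005,-0.001],"dr":[0,0,-5]},{"offset":[-0.041,0.005,-0.001],"dr":[0,0,-7.6]},{"offset":[-0.047,0.005,-0.001],"dr":[0,0,-10.2]},{"offset":[-0.053,0.005,-0.001],"dr":[0,0,-12.8]},{"offset":[-0.059,0.005,-0.001],"dr":[0,0,-15.4]},{"offset":[-0.065,0.006,-0.001],"dr":[0,0,-18]},{"offset":[-0.071,0.007,-0.001],"dr":[0,0,-20.6]},{"offset":[-0.077,0.008,-0.001],"dr":[0,0,-23.2]},{"offset":[-0.083,0.01,-0.001],"dr":[0,0,-25.8]},{"offset":[-0.088,0.012,-0.001],"dr":[0,0,-28.4]},{"offset":[-0.094,0.014,-0.001],"dr":[0,0,-31]},{"offset":[-0.094,0.014,-0.001],"dr":[0,0,-31]}]'

```text
time_s: 4.73
position: [0.6209, 0.0137, 0.1531]
tcp_rot: [[-0.124, 0.992, 0.004], [0.992, 0.124, 0.003], [0.003, 0.004, -1.0]]
force: [1.5, 3.8, 0.7]
opening: -0.001
grasp_force: 2.0
```

Run:
```python
from h import *
from rig import viewer
cv2.imwrite("pics/s2.png",viewer.capture("scene")["color"][:,:,::-1])
rows([upper(a) for a in np.arange(188,240,2.6)])
```

```text
t 4.7833 p [0.621  0.0137 0.1531] yaw 187.1 F [2.  3.4 0.2] j [ -9.  35.  87.   0.  59. -16.]
{"offset":[-0.001,-0.005,0.004],"dr":[0,0,-0.9]},{"offset":[-0.007,-0.005,0.004],"dr":[0,0,-3.5]},{"offset":[-0.013,-0.006,0.004],"dr":[0,0,-6.1]},{"offset":[-0.019,-0.006,0.004],"dr":[0,0,-8.7]},{"offset":[-0.025,-0.006,0.004],"dr":[0,0,-11.3]},{"offset":[-0.031,-0.006,0.004],"dr":[0,0,-13.9]},{"offset":[-0.037,-0.005,0.004],"dr":[0,0,-16.5]},{"offset":[-0.043,-0.005,0.004],"dr":[0,0,-19.1]},{"offset":[-0.049,-0.003,0.004],"dr":[0,0,-21.7]},{"offset":[-0.054,-0.002,0.004],"dr":[0,0,-24.3]},{"offset":[-0.060,-0.001,0.004],"dr":[0,0,-26.9]},{"offset":[-0.066,0.001,0.004],"dr":[0,0,-29.5]},{"offset":[-0.072,0.003,0.004],"dr":[0,0,-32.1]},{"offset":[-0.077,0.006,0.004],"dr":[0,0,-34.7]},{"offset":[-0.082,0.008,0.004],"dr":[0,0,-37.3]},{"offset":[-0.088,0.011,0.004],"dr":[0,0,-39.9]},{"offset":[-0.093,0.014,0.004],"dr":[0,0,-42.5]},{"offset":[-0.098,0.018,0.004],"dr":[0,0,-45.1]},{"offset":[-0.103,0.021,0.004],"dr":[0,0,-47.7]},{"offset":[-0.107,0.025,0.004],"dr":[0,0,-50.3]},
```

View pics/s2.png

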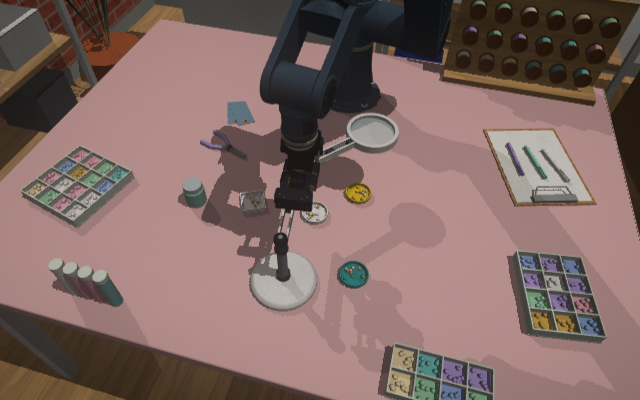

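The upper arm is swinging and the lens rides along (scene 372,131). The dishes haven't moved, so I'll continue.

Request:
servo_tool --targets '[{"offset":[-0.004,-0.004,0.004],"dr":[0,0,-2]},{"offset":[-0.01,-0.005,0.004],"dr":[0,0,-5]},{"offset":[-0.016,-0.006,0.004],"dr":[0,0,-7.5]},{"offset":[-0.022,-0.006,0.004],"dr":[0,0,-10]},{"offset":[-0.028,-0.006,0.004],"dr":[0,0,-12.6]},{"offset":[-0.034,-0.006,0.004],"dr":[0,0,-15.2]},{"offset":[-0.04,-0.005,0.004],"dr":[0,0,-17.8]},{"offset":[-0.046,-0.004,0.004],"dr":[0,0,-20.4]},{"offset":[-0.052,-0.003,0.004],"dr":[0,0,-23]},{"offset":[-0.057,-0.002,0.004],"dr":[0,0,-25.6]},{"offset":[-0.063,0,0.004],"dr":[0,0,-28.2]},{"offset":[-0.069,0.002,0.004],"dr":[0,0,-30.8]},{"offset":[-0.074,0.004,0.004],"dr":[0,0,-33.4]},{"offset":[-0.079,0.007,0.004],"dr":[0,0,-36]},{"offset":[-0.085,0.01,0.004],"dr":[0,0,-38.6]},{"offset":[-0.09,0.012,0.004],"dr":[0,0,-41.2]},{"offset":[-0.095,0.016,0.004],"dr":[0,0,-43.8]},{"offset":[-0.1,0.019,0.004],"dr":[0,0,-46.4]},{"offset":[-0.1,0.019,0.004],"dr":[0,0,-46.4]}]'

```text
time_s: 6.37
position: [0.6502, -0.083, 0.1485]
tcp_rot: [[-0.805, 0.594, -0.002], [0.594, 0.805, 0.003], [0.003, 0.001, -1.0]]
force: [-2.3, 2.9, 1.7]
opening: 0.005
grasp_force: 1.8
```

Run:
```python
from h import *
from rig import viewer
for n in("scene","top"): cv2.imwrite(f"pics/{n}3.png",viewer.capture(n)["color"][:,:,::-1])
rows([upper(a) for a in np.arange(236,246,2)])
```

```text
t 6.4667 p [ 0.6501 -0.0832  0.1482] yaw 233.5 F [-2.9  3.6  2.7] j [-17.  37.  81.   0.  62. -71.]
{"offset":[-0.008,0.001,-0.001],"dr":[0,0,-2.5]},{"offset":[-0.012,-0.000,-0.001],"dr":[0,0,-4.5]},{"offset":[-0.017,-0.000,-0.001],"dr":[0,0,-6.5]},{"offset":[-0.022,-0.001,-0.001],"dr":[0,0,-8.5]},{"offset":[-0.026,-0.001,-0.001],"dr":[0,0,-10.5]},
```

View pics/top3.png

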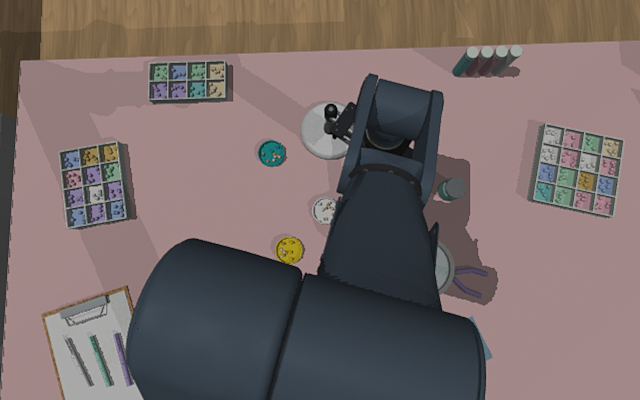

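The lens is now over by the pliers (top 437,270), partly hidden by the arm. I'll push a bit more, back off and look.

Request:
servo_tool --targets '[{"offset":[-0.005,0.001,0],"dr":[0,0,-2]},{"offset":[-0.01,0,0],"dr":[0,0,-4]},{"offset":[-0.015,0,0],"dr":[0,0,-6]},{"offset":[-0.02,0,0],"dr":[0,0,-8]},{"offset":[-0.021,0,0],"dr":[0,0,-8]},{"offset":[-0.01,0,0],"dr":[0,0,-8]},{"offset":[0.01,0,0],"dr":[0,0,-8]},{"offset":[0.03,0,0],"dr":[0,0,-8]},{"offset":[0.03,0,-0.03],"dr":[0,0,-8]},{"offset":[0.03,0,-0.07],"dr":[0,0,-8]},{"offset":[0.06,0,-0.105],"dr":[0,0,-8]},{"offset":[0.095,0,-0.105],"dr":[0,0,-8]},{"offset":[0.13,0,-0.105],"dr":[0,0,-8]},{"offset":[0.165,0,-0.105],"dr":[0,0,-8]},{"offset":[0.2,0,-0.105],"dr":[0,0,-8]},{"offset":[0.23,0,-0.105],"dr":[0,0,-8]},{"offset":[0.23,0,-0.105],"dr":[0,0,-8]}]'

```text
time_s: 7.88
position: [0.4603, 0.055, 0.2527]
tcp_rot: [[-0.88, 0.474, -0.004], [0.474, 0.88, 0.0], [0.004, -0.002, -1.0]]
force: [-0.5, -0.9, 0.5]
opening: 0.006
grasp_force: 0.0
```

Run:
```python
from h import *
from rig import viewer
a,b=[viewer.capture(n)["color"][:,:,::-1] for n in("top","scene")]
cv2.imwrite("pics/t4.png",a);cv2.imwrite("pics/s4.png",b)
cv2.imwrite("pics/b4.png",cv2.resize(np.vstack([a[80:300,250:570],b[100:320,120:440]]),None,fx=1.35,fy=1.35,interpolation=cv2.INTER_CUBIC))
rows([])
```

```text
t 7.9833 p [0.4662 0.0526 0.2534] yaw 241.6 F [ 0.3 -0.5 -1.1] j [ -7.  16. 102.  -0.  62. -69.]
```

View pics/b4.png

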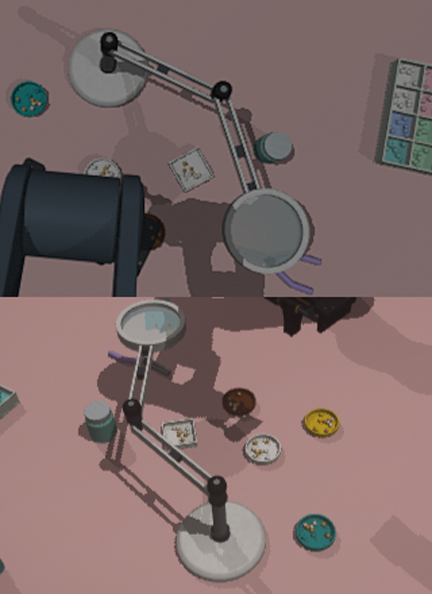

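Post (331,110), elbow (414,147) and lens (447,250) in the top view; the jar and dishes are untouched. I'll fit the post, the frame and the target angles from both views.

Run:
```python
from h import *
r=lambda a,b,z:(ray("top",a,z)[:2],ray("scene",b,z)[:2])
E0=r((296.2,191.4),(340,176),.2);E1=r((414.4,147.4),(217.8,182.2),.2)
Po=r((330.7,110),(281,240),.176);L0=r((194.1,226.6),(440,181),.178);L1=r((447,250.4),(231,120),.178);D=r((326.2,210.3),(314,213),.01)
deg=lambda v:np.degrees(np.arctan2(v[1],v[0]))%360
for i in(0,1):
    p=Po[i];print(i,"post",p.round(4),"D",D[i].round(4))
    for e,l in((E0[i],L0[i]),(E1[i],L1[i])):
        print(" elbow",e.round(4),np.hypot(*(e-p)).round(4),deg(e-p).round(1)," lens",l.round(4),np.hypot(*(l-e)).round(4),deg(l-e).round(1))
    v=D[i]-p;R=np.hypot(*v);al=np.degrees(np.arccos((.04+R*R-.0529)/(.4*R)))
    u=deg(v)+al;e=p+.2*U(u);print(" need u",u.round(1),"lens dir",deg(D[i]-e).round(1),R.round(4))
```

```text
0 post [0.7485 0.0056] D [0.5383 0.0216]
 elbow [0.566  0.0849] 0.199 156.5  lens [0.4996 0.3074] 0.2322 106.6
 elbow [ 0.6523 -0.1689] 0.1993 241.1  lens [ 0.4327 -0.23  ] 0.2279 195.5
 need u 243.7 lens dir 121.9 0.2109
1 post [0.7549 0.0123] D [0.542  0.0267]
 elbow [0.5697 0.0917] 0.2014 156.8  lens [0.5018 0.312 ] 0.2305 107.1
 elbow [ 0.6616 -0.1625] 0.1981 241.9  lens [ 0.4347 -0.2262] 0.2357 195.7
 need u 243.7 lens dir 122.7 0.2133
```

```bash
cat >> h.py <<'E'
E_=np.array([.658,-.166])
def lensf(a,r=.115,gap=.023,z=.170): return [*(E_+r*U(a)+gap*U(a+90)),z,a]
E
python3 -c "
from h import *
a=lensf(195.6,gap=.05,z=.25);rows([a,lensf(195.6,gap=.05)])"
```

```text
t 7.9833 p [0.4662 0.0526 0.2534] yaw 241.6 F [ 0.3 -0.5 -1.1] j [ -7.  16. 102.  -0.  62. -69.]
{"offset":[-0.225,-0.217,0.004],"dr":[0,0,46.0]},{"offset":[-0.224,-0.217,0.084],"dr":[0,0,46.0]},
```

Request:
servo_tool --targets '[{"offset":[-0.02,-0.02,0],"dr":[0,0,4]},{"offset":[-0.045,-0.043,0],"dr":[0,0,9]},{"offset":[-0.07,-0.067,0],"dr":[0,0,14]},{"offset":[-0.095,-0.091,0],"dr":[0,0,19]},{"offset":[-0.12,-0.115,0],"dr":[0,0,24]},{"offset":[-0.145,-0.139,0],"dr":[0,0,29]},{"offset":[-0.17,-0.163,0],"dr":[0,0,34]},{"offset":[-0.195,-0.187,0],"dr":[0,0,39]},{"offset":[-0.212,-0.203,0],"dr":[0,0,43]},{"offset":[-0.225,-0.217,0.004],"dr":[0,0,46]},{"offset":[-0.225,-0.217,0.004],"dr":[0,0,46]},{"offset":[-0.225,-0.217,0.004],"dr":[0,0,46]},{"offset":[-0.225,-0.217,0.024],"dr":[0,0,46]},{"offset":[-0.225,-0.217,0.044],"dr":[0,0,46]},{"offset":[-0.225,-0.217,0.064],"dr":[0,0,46]},{"offset":[-0.225,-0.217,0.08],"dr":[0,0,46]},{"offset":[-0.225,-0.217,0.084],"dr":[0,0,46]},{"offset":[-0.225,-0.217,0.084],"dr":[0,0,46]}]'

```text
time_s: 9.48
position: [0.5599, -0.244, 0.1675]
tcp_rot: [[-0.269, 0.963, -0.002], [0.963, 0.269, 0.002], [0.002, -0.002, -1.0]]
force: [-1.0, -0.6, -0.5]
opening: 0.005
grasp_force: 0.0
```

```bash
python3 -c "
from h import *
rows([lensf(195.6,gap=.035)]+[lensf(a) for a in np.arange(196,155,-2.4)])"
```

```text
t 9.4833 p [ 0.5599 -0.244   0.1675] yaw 195.6 F [-1.  -0.6 -0.5] j [-34.  33.  87.  -0.  60. -50.]
{"offset":[0.014,0.000,-0.003],"dr":[0,0,0.0]},{"offset":[0.025,0.001,-0.002],"dr":[0,0,-0.4]},{"offset":[0.030,-0.000,-0.002],"dr":[0,0,2.0]},{"offset":[0.035,-0.001,-0.002],"dr":[0,0,4.4]},{"offset":[0.040,-0.001,-0.002],"dr":[0,0,6.8]},{"offset":[0.044,-0.002,-0.002],"dr":[0,0,9.2]},{"offset":[0.049,-0.002,-0.002],"dr":[0,0,11.6]},{"offset":[0.054,-0.002,-0.002],"dr":[0,0,14.0]},{"offset":[0.059,-0.001,-0.002],"dr":[0,0,16.4]},{"offset":[0.064,-0.001,-0.002],"dr":[0,0,18.8]},{"offset":[0.069,-0.000,-0.002],"dr":[0,0,21.2]},{"offset":[0.074,0.001,-0.002],"dr":[0,0,23.6]},{"offset":[0.079,0.002,-0.002],"dr":[0,0,26.0]},{"offset":[0.083,0.003,-0.002],"dr":[0,0,28.4]},{"offset":[0.088,0.005,-0.002],"dr":[0,0,30.8]},{"offset":[0.093,0.007,-0.002],"dr":[0,0,33.2]},{"offset":[0.097,0.009,-0.002],"dr":[0,0,35.6]},{"offset":[0.101,0.011,-0.002],"dr":[0,0,38.0]},{"offset":[0.106,0.013,-0.002],"dr":[0,0,40.4]},
```

Request:
servo_tool --targets '[{"offset":[0.006,0,-0.002],"dr":[0,0,0]},{"offset":[0.012,0,-0.002],"dr":[0,0,0]},{"offset":[0.018,0,-0.002],"dr":[0,0,0]},{"offset":[0.022,0,-0.002],"dr":[0,0,0]},{"offset":[0.026,0,-0.002],"dr":[0,0,0]},{"offset":[0.03,0,-0.002],"dr":[0,0,2]},{"offset":[0.035,-0.001,-0.002],"dr":[0,0,4.4]},{"offset":[0.04,-0.001,-0.002],"dr":[0,0,6.8]},{"offset":[0.044,-0.002,-0.002],"dr":[0,0,9.2]},{"offset":[0.049,-0.002,-0.002],"dr":[0,0,11.6]},{"offset":[0.054,-0.002,-0.002],"dr":[0,0,14]},{"offset":[0.059,-0.001,-0.002],"dr":[0,0,16.4]},{"offset":[0.064,-0.001,-0.002],"dr":[0,0,18.8]},{"offset":[0.069,0,-0.002],"dr":[0,0,21.2]},{"offset":[0.074,0.001,-0.002],"dr":[0,0,23.6]},{"offset":[0.079,0.002,-0.002],"dr":[0,0,26]},{"offset":[0.083,0.003,-0.002],"dr":[0,0,28.4]},{"offset":[0.088,0.005,-0.002],"dr":[0,0,30.8]},{"offset":[0.093,0.007,-0.002],"dr":[0,0,33.2]},{"offset":[0.097,0.009,-0.002],"dr":[0,0,35.6]}]'

```text
time_s: 11.15
position: [0.5435, -0.1492, 0.1711]
tcp_rot: [[0.344, 0.939, 0.001], [0.939, -0.344, -0.001], [-0.001, 0.001, -1.0]]
force: [-0.6, -1.7, 0.4]
opening: 0.004
grasp_force: 0.7
```

```bash
python3 -c "
from h import *
rows([lensf(a) for a in np.arange(158,125,-2)])"
```

```text
t 11.15 p [ 0.5435 -0.1492  0.1711] yaw 159.9 F [-0.6 -1.7  0.4] j [-27.  29.  94.  -0.  57.  -7.]
{"offset":[0.004,-0.002,0.001],"dr":[0,0,1.9]},{"offset":[0.008,-0.003,0.001],"dr":[0,0,3.9]},{"offset":[0.013,-0.003,0.001],"dr":[0,0,5.9]},{"offset":[0.017,-0.004,0.001],"dr":[0,0,7.9]},{"offset":[0.021,-0.004,0.001],"dr":[0,0,9.9]},{"offset":[0.025,-0.004,0.001],"dr":[0,0,11.9]},{"offset":[0.029,-0.004,0.001],"dr":[0,0,13.9]},{"offset":[0.033,-0.004,0.001],"dr":[0,0,15.9]},{"offset":[0.037,-0.003,0.001],"dr":[0,0,17.9]},{"offset":[0.041,-0.003,0.001],"dr":[0,0,19.9]},{"offset":[0.045,-0.002,0.001],"dr":[0,0,21.9]},{"offset":[0.049,-0.001,0.001],"dr":[0,0,23.9]},{"offset":[0.053,-0.000,0.001],"dr":[0,0,25.9]},{"offset":[0.057,0.001,0.001],"dr":[0,0,27.9]},{"offset":[0.061,0.002,0.001],"dr":[0,0,29.9]},{"offset":[0.065,0.003,0.001],"dr":[0,0,31.9]},{"offset":[0.069,0.005,0.001],"dr":[0,0,33.9]},
```

Request:
servo_tool --targets '[{"offset":[0.004,-0.002,0.001],"dr":[0,0,2]},{"offset":[0.008,-0.003,0.001],"dr":[0,0,4]},{"offset":[0.013,-0.003,0.001],"dr":[0,0,6]},{"offset":[0.017,-0.004,0.001],"dr":[0,0,8]},{"offset":[0.021,-0.004,0.001],"dr":[0,0,10]},{"offset":[0.025,-0.004,0.001],"dr":[0,0,12]},{"offset":[0.029,-0.004,0.001],"dr":[0,0,14]},{"offset":[0.033,-0.004,0.001],"dr":[0,0,16]},{"offset":[0.037,-0.003,0.001],"dr":[0,0,18]},{"offset":[0.041,-0.003,0.001],"dr":[0,0,20]},{"offset":[0.045,-0.002,0.001],"dr":[0,0,22]},{"offset":[0.049,-0.001,0.001],"dr":[0,0,24]},{"offset":[0.053,0,0.001],"dr":[0,0,26]},{"offset":[0.057,0.001,0.001],"dr":[0,0,28]},{"offset":[0.061,0.002,0.001],"dr":[0,0,30]},{"offset":[0.065,0.003,0.001],"dr":[0,0,32]},{"offset":[0.069,0.005,0.001],"dr":[0,0,34]},{"offset":[0.071,0.006,0.001],"dr":[0,0,35]},{"offset":[0.071,0.006,0.001],"dr":[0,0,35]}]'

```text
time_s: 12.73
position: [0.5736, -0.0842, 0.1698]
tcp_rot: [[0.819, 0.573, 0.001], [0.573, -0.819, -0.0], [0.001, 0.001, -1.0]]
force: [1.2, 0.1, -0.7]
opening: 0.008
grasp_force: 0.0
```

Request:
servo_tool --targets '[{"offset":[-0.008,0,0],"dr":[0,0,0]},{"offset":[-0.02,0,0],"dr":[0,0,0]},{"offset":[-0.03,0,-0.02],"dr":[0,0,0]},{"offset":[-0.045,0,-0.05],"dr":[0,0,0]},{"offset":[-0.07,0,-0.08],"dr":[0,0,0]},{"offset":[-0.1,0,-0.08],"dr":[0,0,0]},{"offset":[-0.13,0,-0.08],"dr":[0,0,0]},{"offset":[-0.16,0,-0.08],"dr":[0,0,0]},{"offset":[-0.19,0,-0.08],"dr":[0,0,0]},{"offset":[-0.215,0,-0.08],"dr":[0,0,0]},{"offset":[-0.24,0,-0.08],"dr":[0,0,0]},{"offset":[-0.24,0,-0.08],"dr":[0,0,0]}]'

```text
time_s: 13.73
position: [0.3725, -0.2235, 0.2494]
tcp_rot: [[0.822, 0.57, -0.003], [0.57, -0.822, -0.0], [-0.002, -0.002, -1.0]]
force: [-0.1, 0.1, -0.2]
opening: 0.007
grasp_force: 0.0
```

Run:
```python
from h import *
from rig import viewer
a,b=[viewer.capture(n)["color"][:,:,::-1] for n in("top","scene")]
cv2.imwrite("pics/t5.png",a);cv2.imwrite("pics/s5.png",b)
cv2.imwrite("pics/b5.png",cv2.resize(np.vstack([a[90:260,250:470],b[130:300,200:420]]),None,fx=1.75,fy=1.75,interpolation=cv2.INTER_CUBIC))
rows([])
```

```text
t 13.8333 p [ 0.3753 -0.2225  0.2496] yaw 124.8 F [-0.3  0.4 -0.3] j [-45.  13. 106.   0.  61.  10.]
```

View pics/b5.png

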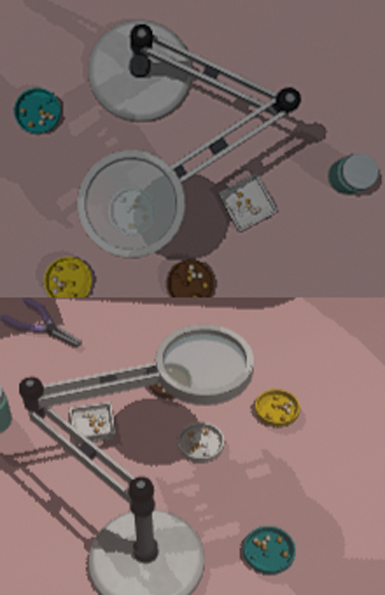

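```bash
cat > fit.py <<'E'
from h import *
from scipy.ndimage import map_coordinates
th=np.linspace(0,2*np.pi,120,endpoint=False);c=np.c_[np.cos(th),np.sin(th)]
def projs(n,X):
    K,R,t=cam(n);p=(X@R.T+t)@K.T;return p[:,:2]/p[:,2:]
def circ(n,img,x0,r,z,w=.012):
    g=cv2.GaussianBlur(cv2.imread(img,0),(0,0),.7).astype(float)
    def samp(xy,r):
        p=projs(n,np.c_[xy+r*c,np.full(120,z)]);return map_coordinates(g,[p[:,1],p[:,0]],order=1)
    for step in(.002,.0005):
        k=np.arange(-6,7)*step
        x0=max((np.array(x0)+[a,b] for a in k for b in k),key=lambda q:np.mean(np.clip(samp(q,r-.002)-samp(q,r+.003),-5,40)))
    return x0
deg=lambda v:np.degrees(np.arctan2(v[1],v[0]))%360
def report(k,ep,lens=None):
    for i,n in enumerate(("top","scene")):
        f=f"pics/{'ts'[i]}{k}.png"
        p=ray(n,[(330.7,110),(281,240)][i],.176)[:2]
        D=circ(n,f"pics/{n}0.png",ray(n,[(326.2,210.3),(314,213)][i],.014)[:2],.035,.013)
        L=circ(n,f,ray(n,lens[i],.18)[:2],.066,.182)
        e=ray(n,ep[i],.2)[:2]
        v=D-p;R=np.hypot(*v);u=deg(v)+np.degrees(np.arccos((.04+R*R-.0529)/(.4*R)))
        print(n,"D",D.round(4),"L",L.round(4),"D-L mm",((D-L)*1e3).round(1),"u",deg(e-p).round(1),"need",u.round(1),"ldir",deg(L-e).round(1),"need",deg(D-p-.2*U(u)).round(1),"L-P",np.hypot(*(L-p)).round(4),"need",R.round(4))
E
python3 -c "
from fit import *
report(5,[(414.6,146),(217.7,184)],[(324.9,206),(316.6,165.7)])
rows([])"
```

```text
top D [0.54   0.0251] L [0.5364 0.0264] D-L mm [ 3.5 -1.3] u 242.0 need 243.0 ldir 121.3 need 120.8 L-P 0.2131 need 0.2095
scene D [0.5346 0.0264] L [0.5313 0.0265] D-L mm [ 3.3 -0.1] u 243.0 need 242.4 ldir 125.9 need 123.7 L-P 0.224 need 0.2208
t 13.8333 p [ 0.3753 -0.2225  0.2496] yaw 124.8 F [-0.3  0.4 -0.3] j [-45.  13. 106.   0.  61.  10.]
```

Run:
```python
from fit import *
for n,f in(("scene","s4"),("scene","s5"),("top","t3"),("scene","scene0"),("top","top0")):
  for z in(.010,.014): print(n,f,z,circ(n,f"pics/{f}.png",(.54,.024),.035,z).round(4))
for n,f in(("scene","s5"),("top","t5")):
  for z in(.175,.186): print("L",n,f,z,circ(n,f"pics/{f}.png",(.535,.026),.066,z).round(4))
a=cv2.imread("pics/t5.png");b=cv2.imread("pics/s5.png")
for n,im in(("top",a),("scene",b)):
  for (x,r,z,col) in(((.540,.024),.035,.013,(0,255,0)),((.5362,.0264) if n=="top" else (.5313,.0265),.066,.182,(0,0,255))):
    p=projs(n,np.c_[np.array(x)+r*c,np.full(120,z)])
    cv2.polylines(im,[np.round(p*16).astype(int)],True,col,1,cv2.LINE_AA,4)
cv2.imwrite("pics/o5.png",cv2.resize(np.hstack([a[150:250,260:400],b[130:230,250:390]]),None,fx=2.8,fy=2.8,interpolation=cv2.INTER_CUBIC))
rows([(.5736,-.0842,.25,125),(.5736,-.0842,.17,125)])
```

```text
scene s4 0.01 [0.5325 0.026 ]
scene s4 0.014 [0.5355 0.0265]
scene s5 0.01 [0.544  0.0185]
scene s5 0.014 [0.5465 0.019 ][ WARN:0@0.680] global loadsave.cpp:275 findDecoder imread_('pics/t3.png'): can't open/read file: check file path/integrity
Traceback (most recent call last):
  File "fit.py", line 7, in circ
    g=cv2.GaussianBlur(cv2.imread(img,0),(0,0),.7).astype(float)
      ~~~~~~~~~~~~~~~~^^^^^^^^^^^^^^^^^^^^^^^^^^^^
cv2.error: OpenCV(4.12.0) /io/opencv/modules/imgproc/src/smooth.dispatch.cpp:618: error: (-215:Assertion failed) !_src.empty() in function 'GaussianBlur'
```

Run:
```python
from fit import *
for n,f in(("top","top3"),("top","top0")):
  for z in(.010,.014): print(n,f,z,circ(n,f"pics/{f}.png",(.54,.024),.035,z).round(4))
for n,f in(("scene","s5"),("top","t5")):
  for z in(.175,.186): print("L",n,f,z,circ(n,f"pics/{f}.png",(.535,.026),.066,z).round(4))
a=cv2.imread("pics/t5.png");b=cv2.imread("pics/s5.png")
for n,im in(("top",a),("scene",b)):
  for (x,r,z,col) in(((.540,.024),.035,.013,(0,255,0)),((.5362,.0264),.066,.182,(0,0,255))):
    p=projs(n,np.c_[np.array(x)+r*c,np.full(120,z)])
    cv2.polylines(im,[np.round(p*16).astype(int)],True,col,1,cv2.LINE_AA,4)
cv2.imwrite("pics/o5.png",cv2.resize(np.hstack([a[150:250,260:400],b[130:230,250:390]]),None,fx=2.8,fy=2.8,interpolation=cv2.INTER_CUBIC))
rows([(.5736,-.0842,.25,125),(.5736,-.0842,.17,125)])
```

```text
top top3 0.01 [0.541 0.029]
top top3 0.014 [0.5405 0.031 ]
top top0 0.01 [0.54   0.0255]
top top0 0.014 [0.5395 0.0255]
L scene s5 0.175 [0.5245 0.0255]
L scene s5 0.186 [0.535 0.027]
L top t5 0.175 [0.537 0.026]
L top t5 0.186 [0.536  0.0265]
t 13.8333 p [ 0.3753 -0.2225  0.2496] yaw 124.8 F [-0.3  0.4 -0.3] j [-45.  13. 106.   0.  61.  10.]
{"offset":[0.242,-0.000,-0.000],"dr":[0,0,-0.2]},{"offset":[0.242,-0.000,0.080],"dr":[0,0,-0.2]},
```

View pics/o5.png

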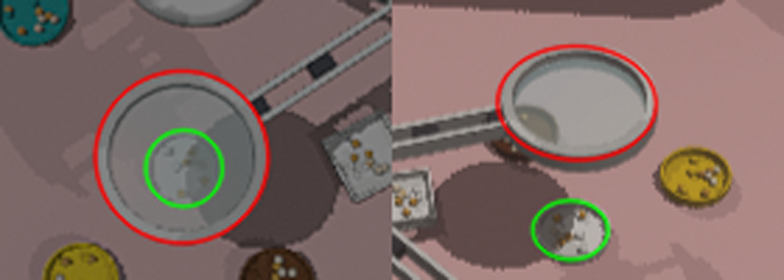

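Overlays from both views put the lens centre 3–4 mm from the dish centre, and the whole 70 mm dish sits well inside the 112 mm glass. The arm is clear of everything and nothing else has moved, so I'll hand it in.

```bash
python3 -c "
from rig import ticket
print(ticket.hand_in())"
```

```text
the job is handed in; nothing more can be done
None
```

The magnifier's lens is centred over the round dish to within about 4 mm by my camera measurements, the other items look unmoved in the pictures, the arm is clear of everything, and the job is handed in (result not shown).

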